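# Find the run-down washer pocket and tip its hatch open

## Robot

A 6-joint arm with a two-finger parallel gripper is mounted at the origin on the work surface. World frame = base frame: x ahead of the robot, y to its left, z up, the work surface at z = 0. Lengths are in mm, angles in degrees, forces in N, time in s.
With the tool pointing down it reaches from about 300 to 850 mm from the base axis. Payload 4.2 kg.
Tool frame: the origin (TCP) lies on the centre line of the jaws, within the pads' length; the fingertips stand env.nose_length ahead of it and the grasp point (between the pads) lies 2 mm behind it (env.nose_length is the distance from the TCP to the fingertips, in mm); z points along the fingers, y is the direction in which the jaws open and shut (so a half turn about z gives the same grasp; the last joint's range is limited). The gripper opens to 91 mm and grips with 3 to 60 N. Pads are 32 mm wide; open, the fingers measure 118 mm over their backs; the gripper's body (76 mm by 178 mm) begins 60 mm behind the grasp point.
Start: joints at [72.422, 18.312, 89.639, -0, 72.044, -1.146], TCP at [162.661, 551.531, 194.176] pointing down, gripper open.
Joint ranges: [-177.97, 177.97], [-48.28, 115.42], [12.27, 149.76], [-77.06, 257.06], [2.81, 150.46], [-146.56, 146.56]. Speed limits (degrees/s): [147.25, 147.25, 180, 180, 180, 180].

## Interface

Orientations are given as [roll, pitch, yaw] about the fixed x, y, z axes, in that order (R = Rz(yaw) Ry(pitch) Rx(roll)).
In Python, from workcell import env gives the robot as it stands. The module is installed in compiled form; this text tells all that it offers.
- The arm moves only by the tool jog_arm, never from a script. Its argument "deltas" is a list that holds one entry, the list of rows, each a list of 5 numbers: the shift along the tool's x, y, z in m, then the turn about the tool's z in degrees, then the finger opening in m, from 0 to 0.0912. A call has 1 to 20 rows; each row is the pose to reach, as a shift and turn from the pose commanded when the call began, along the tool's axes at that moment; what a row does not reach only later rows make up. A row lasts 1/12 s, in which the tool goes at most 41.7 mm and 7.16 degrees, less where a joint would pass 70% of its speed; a pose out of reach is approached as far as the arm can. A call with a gripper value outside its range is refused whole. The fingers move at their own pace and stop on an object; "grip_force" is the grip in N (left out, the last holds). Time passes only in rows, so rows that repeat a pose let the fingers close. It gives the time, the measured TCP pose, the force and the opening at its end, in the units of the state.
- env.state(): the state, without advancing time (a new reading comes with each control period).
- env.grab_frame(name): name is "scene" or "side" or "wrist"; returns the picture (420x560x3 uint8, red, green, blue); there is no depth.
- env.camera_params(name): a dict with "fx", "fy", "cx", "cy" (pixels), "xyz" and "orientation" of the camera in the world. Camera axes: x right, y down, z forward; pixel columns grow to the right and rows downward; lengths in mm; the calibration is good to about 2 mm. A picture is of the moment at which its call begins: read the wrist's pose just before it. camera_params takes no time and is no camera call; for the wrist camera it gives the pose at the moment of the call.
- env.job_done(): hands the job in, once; it reports no verdict.
Trained networks look in the newest picture that a camera, given by its name, has taken for a name from the list of things; names that differ only in an ending like _2 or _b are one class to them, and where a whole thing is asked for, a point or a joint stands for the part that bears it (a point fixed in the world has none). Each returns a list of dicts, best first, with "conf" (0 to 1); they miss things now and then, are a little off and sometimes report something else, mostly with a low value. They report only what shows in the picture. A call takes as long as a camera call.
- env.look_for(camera, label): "xyz" ([x, y, z] in mm, in world coordinates, good to about 4 mm: the middle of the surface that is visible of it).
The state is a dict: "time_s": time; "qpos": joint angles; "qvel": joint speeds; "effort": joint torques, N m; "ee_pos": TCP position; "ee_rot": TCP orientation; "force": force on the tool from outside, world axes, zero at the start; "torque": the same for the moment, N m; "gripper_width": finger opening in mm.
Only numpy, scipy, OpenCV 4.12 (cv2) and the standard library are available. Lean on these libraries where they do the work, as an engineer would, in place of code of your own. Each camera call takes 0.05 s, during which the arm holds its last target.

## Task

One pocket of the blue washer crib has run down and needs refilling: press the yellow spots on the far ends of the four hatches, one hatch at a time, until you find the one that rocks, then push its raised near end up and away from you until the hatch stands fully open against its stop. The other hatches stay shut. Nothing needs gripping; leave the bushing, the thread gauge and the two washers where they are.

Things in the scene. Friction and masses are not known exactly. Their poses are not given: they have to be found in the camera images.
- crib: Blue steel washer crib fixed to the bench: closed box 148 (x) x 430 (y) x 85 mm high, four identical hatches in a row along y, flush with its top. Origin: centre of its underside; -x side faces the robot (yaw up to 0.25 rad). Openings run from x = -58 to +59 mm, 9 mm ribs between them; beyond the outer hatches each end has a flat top 70 mm wide with a bystander on it. Pockets 78 mm deep.
- crib_axle (a point): Middle of the line of the hatch axles (along crib y): crib x = +6 mm, y = 0, 82 mm above the bench. Each hatch is an aluminium plate 112 (x) x 62 (y) x 6 mm, 62 mm of it on the robot's side of the axle and 50 mm beyond. Three pockets are full: their washers stop the hatch within 0.03 rad. In the fourth, not known beforehand, the hatch tilts.
- hatch_1 (a joint): Tilt of hatch 1 of 4, counted from the crib's +y end (centre at crib y = 111 mm), rad: 0 shut and flush, grows as the far end goes down and the near end comes up; 1.6 is the stop, upright. It cannot tilt the other way. The loose hatch, whichever it is, gives under about 2 to 5 N on its yellow spot and stays at any tilt where it is left (axle friction 0.045 N m).
- hatch_2 (a joint): Tilt of hatch 2 of 4, counted from the crib's +y end (centre at crib y = 37 mm), rad: 0 shut and flush, grows as the far end goes down and the near end comes up; 1.6 is the stop, upright. It cannot tilt the other way. Pressed some 25 mm down at its yellow spot, a loose hatch tilts to about 0.7 to 1.1 rad; at 1 rad its near edge stands 52 mm above the axle.
- hatch_3 (a joint): Tilt of hatch 3 of 4, counted from the crib's +y end (centre at crib y = -37 mm), rad: 0 shut and flush, grows as the far end goes down and the near end comes up; 1.6 is the stop, upright. It cannot tilt the other way.
- hatch_4 (a joint): Tilt of hatch 4 of 4, counted from the crib's +y end (centre at crib y = -111 mm), rad: 0 shut and flush, grows as the far end goes down and the near end comes up; 1.6 is the stop, upright. It cannot tilt the other way.
- hatch_1_pad (a point): Centre of the yellow spot (20 mm across) on the top of hatch 1, where to press: on its far end, 26 mm beyond the axle. It tilts with the hatch; shut, it is 85 mm above the bench at crib x = +32 mm.
- hatch_2_pad (a point): Centre of the yellow spot (20 mm across) on the top of hatch 2, where to press: on its far end, 26 mm beyond the axle. It tilts with the hatch; shut, it is 85 mm above the bench at crib x = +32 mm.
- hatch_3_pad (a point): Centre of the yellow spot (20 mm across) on the top of hatch 3, where to press: on its far end, 26 mm beyond the axle. It tilts with the hatch; shut, it is 85 mm above the bench at crib x = +32 mm.
- hatch_4_pad (a point): Centre of the yellow spot (20 mm across) on the top of hatch 4, where to press: on its far end, 26 mm beyond the axle. It tilts with the hatch; shut, it is 85 mm above the bench at crib x = +32 mm.
- bushing_mid (a point): Grey iron bushing, 38 mm across, 30 mm high, standing loose on one end of the crib's top; its centre. Bystander.
- gauge_mid (a point): Green nylon thread gauge, about 104 x 22 x 22 mm, lying loose on the other end of the crib's top; its centre. Bystander.
- washer_1_mid (a point): Thick galvanized washer, 40 mm across, 8 mm thick, lying loose on the bench between robot and crib; its centre. Bystander.
- washer_2_mid (a point): Thick galvanized washer, 40 mm across, 8 mm thick, lying loose on the bench between robot and crib; its centre. Bystander.

How it is judged (in metres and radians):
On the way, in this order (a step that is already met when the one before it is completed fails the run):
1. the loose hatch has been rocked by pressing (tilted past 0.15 rad) ((value of joint hatch_1 between 0.15 and 1.35 rad or value of joint hatch_2 between 0.15 and 1.35 rad or value of joint hatch_3 between 0.15 and 1.35 rad or value of joint hatch_4 between 0.15 and 1.35 rad)), for 0.1 s.
2. a hatch stands open (past 1.35 rad) (value of joint any of hatch_1, hatch_2, hatch_3, hatch_4 above 1.35 rad), for 0.2 s.
At the end, for the whole second after the job is handed in: One hatch, the one over the run-down pocket, stands open at more than 1.35 rad (stop at 1.6) and at rest; the other three are shut (below 0.1 rad) (((value of joint hatch_1 above 1.35 rad and velocity of joint hatch_1 between -0.1 and 0.1 rad/s and value of joint each of hatch_2, hatch_3, hatch_4 below 0.1 rad) or (value of joint hatch_2 above 1.35 rad and velocity of joint hatch_2 between -0.1 and 0.1 rad/s and value of joint each of hatch_1, hatch_3, hatch_4 below 0.1 rad) or (value of joint hatch_3 above 1.35 rad and velocity of joint hatch_3 between -0.1 and 0.1 rad/s and value of joint each of hatch_1, hatch_2, hatch_4 below 0.1 rad) or (value of joint hatch_4 above 1.35 rad and velocity of joint hatch_4 between -0.1 and 0.1 rad/s and value of joint each of hatch_1, hatch_2, hatch_3 below 0.1 rad))); the robot touches nothing.
It fails at once if the iron bushing is lifted, carried or knocked more than 25 mm from its place (distance of bushing_mid from where it was at the start of the episode above 0.025 m).
It fails at once if the thread gauge is lifted, carried or knocked more than 25 mm from its place (distance of gauge_mid from where it was at the start of the episode above 0.025 m).
It fails at once if the first washer is lifted, carried or knocked more than 25 mm from its place (distance of washer_1_mid from where it was at the start of the episode above 0.025 m).
It fails at once if the second washer is lifted, carried or knocked more than 25 mm from its place (distance of washer_2_mid from where it was at the start of the episode above 0.025 m).
It also fails if it takes over 51 s, if anything falls off the work surface, if the arm or the gripper's body presses on something with over 40 N, if the wrist force passes 120 N, or if a joint passes its speed limit or range.

## Working session

There is one attempt and no reset: what is moved stays moved. The work goes in short steps, Python scripts to look and compute and a tool call to move; the robot and the scene stay as the last step left them, time stands still between calls to the robot, and variables do not carry over. Pictures are saved under pics/ and viewed, and the job is handed in when it is done.

Besides the shell and the picture viewer there is one more tool, called after ">>>" as name(argument=value, ...), one argument or row to a line, values as JSON. jog_arm: Moves the arm, as the interface text tells. Its arguments: {"type":"object","properties":{"deltas":{"type":"array"},"grip_force":{"type":"number"}},"required":["deltas"]}

```bash
mkdir -p pics; cat > h.py <<'E'
from workcell import env
import numpy as np, cv2
from scipy.spatial.transform import Rotation as R
def snap(n,f):
    im=env.grab_frame(n); cv2.imwrite('pics/'+f,im[:,:,::-1]); return im
E
python3 - <<'E'
from h import *
print(env.state(), env.nose_length)
for c in ("scene","side","wrist"):
    snap(c,c+"0.png"); print(c,env.camera_params(c))
for l in ["crib","hatch_1_pad","bushing_mid","gauge_mid","washer_1_mid"]:
    for c in ("scene",):
        for d in env.look_for(c,l): print(c,l,np.round(d["xyz"]),round(d["conf"],2))
E
```

```text
{'time_s': 0.0, 'qpos': array([ 7.24213467e+01,  1.83511825e+01,  8.97085756e+01, -1.00563799e-03,
        7.20418018e+01, -1.14544495e+00]), 'qvel': array([-0.07452137, -0.05592797, -0.0598824 , -0.06096855,  0.04230641,
       -0.10044569]), 'effort': array([-5.27826614e-04, -4.12468350e+01, -2.31968290e+01,  7.26736570e-02,
        4.59161145e-02, -1.42457034e-04]), 'ee_pos': array([162.50068038, 550.98798348, 193.31019769]), 'ee_rot': array([-1.79898441e+02, -1.07432442e-03,  1.63567102e+02]), 'force': array([-0.07364255,  0.85732655,  0.27920415]), 'torque': array([-0.02608921, -0.02287004,  0.01923651]), 'gripper_width': 91.23097212943995} 17.0
scene {'fx': 526.5377605390287, 'fy': 526.5377605390287, 'cx': 279.02662771347923, 'cy': 206.2029291201276, 'xyz': array([1057.13540535, -573.8289517 ,  692.85627514]), 'orientation': array([-126.66332046,    1.26965303,   39.56559731])}
side {'fx': 546.9590286817015, 'fy': 546.9590286817015, 'cx': 276.4734839879919, 'cy': 215.31845668328373, 'xyz': array([483.65558636, 611.52630014, 668.11108503]), 'orientation': array([-1.34322278e+02, -6.93883391e-02, -1.75748835e+02])}
wrist {'fx': 358.9069146859051, 'fy': 358.9069146859051, 'cx': 275.6273032270714, 'cy': 212.13045615344816, 'xyz': array([ 93.85040982, 571.49660666, 382.95311265]), 'orientation': array([1.65236614e+02, 6.87011495e-02, 7.36512549e+01])}
scene crib [624.  21.  80.] 0.68
scene hatch_1_pad [611. 192.  86.] 0.63
scene bushing_mid [619. 254. 102.] 0.86
scene gauge_mid [ 575. -110.  103.] 0.77
scene gauge_mid [580. -40.  85.] 0.21
scene washer_1_mid [604. 113.  85.] 0.43
```

View pics/scene0.png

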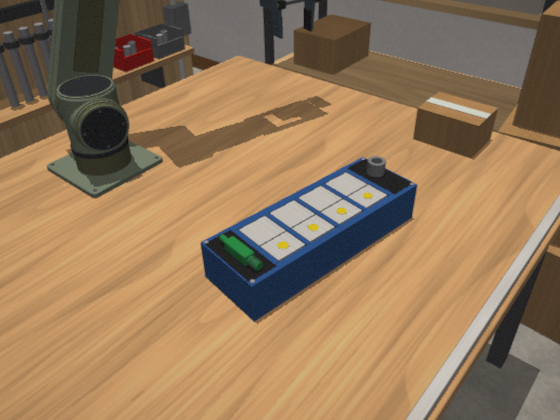

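View pics/side0.png

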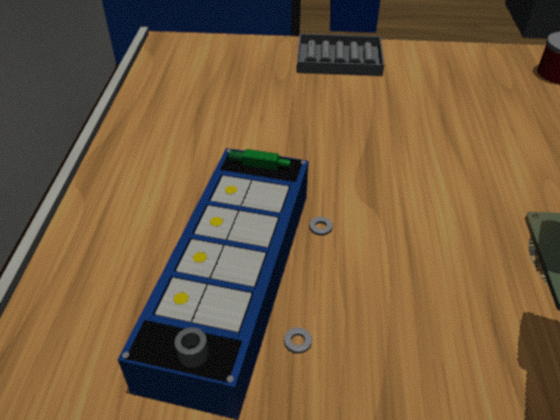

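View pics/wrist0.png

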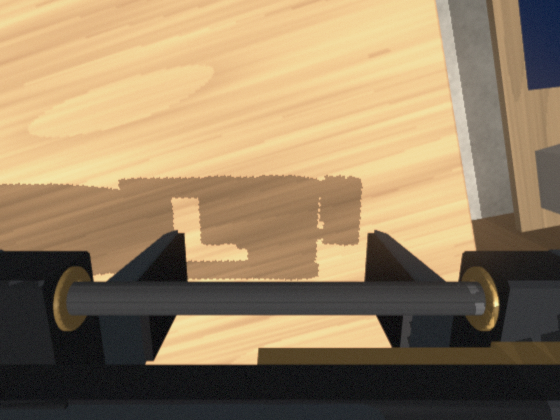

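The scene and side views show the crib with its four yellow spots, bushing at the +y end and gauge at the -y end. The washers are at about (321,226) and (298,340) in the side view. Next I'll get the exact positions from the yellow blobs.

```bash
cat >> h.py <<'E'
def back(c,uv,z):
    p=env.camera_params(c); Rm=R.from_euler('xyz',p['orientation'],degrees=True).as_matrix()
    d=Rm@np.array([(uv[0]-p['cx'])/p['fx'],(uv[1]-p['cy'])/p['fy'],1]); return p['xyz']+d*(z-p['xyz'][2])/d[2]
def yellow(f):
    im=cv2.imread('pics/'+f); hsv=cv2.cvtColor(im,cv2.COLOR_BGR2HSV)
    m=cv2.inRange(hsv,(22,160,120),(35,255,255)); n,l,s,c=cv2.connectedComponentsWithStats(m)
    return [(c[i],s[i][4]) for i in range(1,n) if s[i][4]>25]
E
python3 - <<'E'
from h import *
pts={}
for c in ("scene","side"):
    L=sorted([back(c,u,85) for u,a in yellow(c+"0.png")],key=lambda p:-p[1]); 
    pts[c]=np.array(L); print(c,np.round(pts[c],1).tolist())
m=(pts['scene']+pts['side'])/2
k=np.array([111,37,-37,-111.])
a=np.polyfit(k,m[:,0],1);b=np.polyfit(k,m[:,1],1)
yaw=np.arctan2(-a[0],b[0]); print('scale',np.hypot(a[0],b[0]),'yaw',yaw,np.degrees(yaw))
for c in pts: print(c, np.degrees(np.arctan2(-np.polyfit(k,pts[c][:,0],1)[0],np.polyfit(k,pts[c][:,1],1)[0])))
print('midpad',a[1],b[1])
ux=np.array([np.cos(yaw),np.sin(yaw)]);uy=np.array([-ux[1],ux[0]]);o=np.array([a[1],b[1]])-32*ux
print('origin',o)
for y in k: print('pad',y,o+32*ux+y*uy)
for uv in [(321,226),(298,340)]: print('washer',back('side',uv,4))
for l in ["bushing_mid","gauge_mid"]:
    for d in env.look_for("side",l)[:2]: print(l,np.round(d["xyz"]),round(d["conf"],2))
    print
for l,p in (("bush",(619,254)),("gauge",(575,-110))):
    v=np.array(p)-o; print(l,v@ux,v@uy)
E
```

```text
scene [[640.7, 182.9, 85.0], [628.3, 109.9, 85.0], [615.4, 36.5, 85.0], [603.6, -36.2, 85.0]]
side [[642.2, 181.4, 85.0], [630.0, 108.2, 85.0], [617.6, 35.5, 85.0], [605.1, -38.2, 85.0]]
scale 1.0020272515619442 yaw -0.16770661718095065 -9.608881360884652
scene -9.635383051133099
side -9.582403103560623
midpad 622.8574788729284 72.48475259125313
origin [591.30643329  77.82624325]
pad 111.0 [641.38577458 181.92744197]
pad 37.0 [629.03357744 108.96564905]
pad -37.0 [616.6813803   36.00385613]
pad -111.0 [604.32918316 -36.95793679]
washer [455.67486206 -46.41337277   4.        ]
washer [484.37816811 181.78670846   4.        ]
bushing_mid [607. 272. 109.] 0.83
gauge_mid [564. -96. 101.] 0.89
bush -2.1021715468216233 178.32472369501886
gauge 15.274596970009638 -187.9129694987763
```

>>> jog_arm(
  deltas=[
    [[-0.035, -0.0135, 0, -0.4, 0], [-0.07, -0.027, 0, -0.8, 0], [-0.105, -0.0405, 0, -1.3, 0], [-0.14, -0.054, 0, -1.7, 0], [-0.175, -0.0675, 0, -2.1, 0], [-0.21, -0.081, 0, -2.6, 0], [-0.245, -0.0945, 0, -3, 0], [-0.28, -0.108, 0, -3.4, 0], [-0.315, -0.1215, 0, -3.8, 0], [-0.35, -0.135, 0, -4.3, 0], [-0.385, -0.148, 0, -4.7, 0], [-0.42, -0.162, 0, -5.1, 0], [-0.455, -0.1755, 0, -5.6, 0], [-0.49, -0.189, 0, -6, 0], [-0.525, -0.2025, 0, -6.4, 0], [-0.555, -0.214, 0.02, -6.8, 0], [-0.5676, -0.2186, 0.045, -6.8, 0], [-0.5676, -0.2186, 0.065, -6.8, 0], [-0.5676, -0.2186, 0.065, -6.8, 0], [-0.5676, -0.2186, 0.065, -6.8, 0]],
  ],
  grip_force=5,
)

```text
time_s: 2.17
ee_pos: [644.6, 181.0, 128.1]
ee_rot: [-179.9, -0.2, 170.3]
force: [0.5, 1.0, 1.0]
gripper_width: 0.3
```

>>> jog_arm(
  deltas=[
    [[0, 0, 0.012, 0, 0], [0, 0, 0.02, 0, 0], [0, 0, 0.023, 0, 0], [0, 0, 0.025, 0, 0], [0, 0, 0.027, 0, 0], [0, 0, 0.028, 0, 0], [0, 0, 0.029, 0, 0], [0, 0, 0.029, 0, 0]],
  ],
)

```text
time_s: 2.83
ee_pos: [645.3, 181.4, 100.3]
ee_rot: [180.0, 0.0, 170.4]
force: [-0.3, 0.1, 0.4]
gripper_width: 0.6
```

```bash
python3 - <<'E'
from h import *
s=env.state(); print(s['ee_pos'],s['force'],s['time_s']); snap('side','side1.png'); snap('scene','scene1.png')
E
```

```text
[645.29866634 181.36235353 100.31123273] [-0.25699155  0.05917428  0.42229405] 2.8333
```

View pics/side1.png

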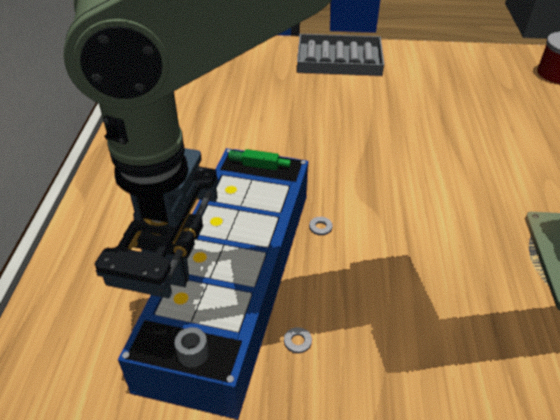

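```bash
python3 - <<'E'
from h import *
def proj(c,P):
    p=env.camera_params(c); Rm=R.from_euler('xyz',p['orientation'],degrees=True).as_matrix()
    q=Rm.T@(np.array(P)-p['xyz']); return q[:2]/q[2]*p['fx']+[p['cx'],p['cy']]
for c in('side','scene'): print(c,proj(c,(645.3,181.4,83.3)),proj(c,(641.4,181.9,85)))
for c,(x,y) in (('side',(90,190)),('scene',(300,110))):
    im=cv2.imread(f'pics/{c}1.png')[y:y+150,x:x+190]
    cv2.imwrite(f'pics/{c}1z.png',cv2.resize(im,None,fx=4,fy=4,interpolation=cv2.INTER_CUBIC))
E
```

```text
side [178.23720707 298.57942746] [180.9184821  298.27921303]
scene [368.72953137 196.90850084] [367.23651015 195.38747628]
```

View pics/side1z.png

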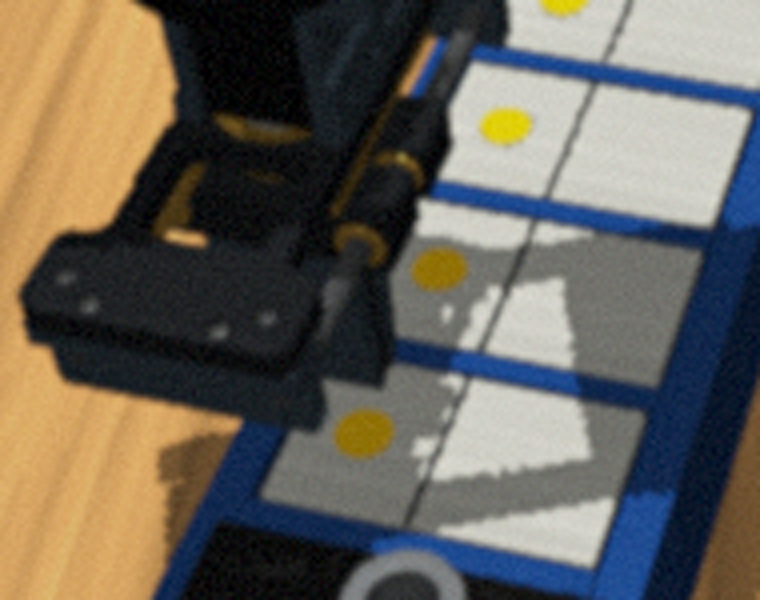

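View pics/scene1z.png

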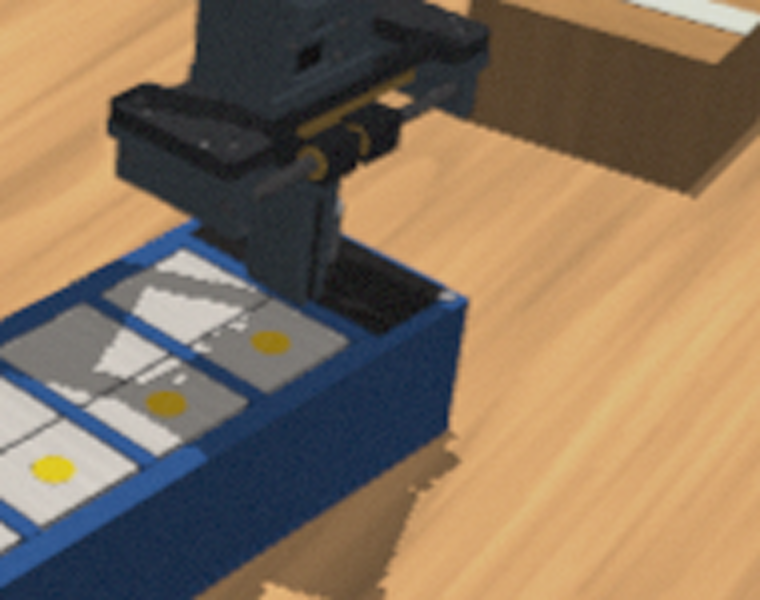

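```bash
cat >> h.py <<'E'
def proj(c,P):
    p=env.camera_params(c); Rm=R.from_euler('xyz',p['orientation'],degrees=True).as_matrix()
    q=Rm.T@(np.array(P)-p['xyz']); return q[:2]/q[2]*p['fx']+[p['cx'],p['cy']]
yaw=-0.1677; O=np.array([591.3,77.8]); ux=np.array([np.cos(yaw),np.sin(yaw)]);uy=np.array([-ux[1],ux[0]])
def crib(x,y,z): return np.r_[O+x*ux+y*uy,z]
E
python3 - <<'E'
from h import *
for c,(x,y) in (('side',(90,190)),('scene',(300,110))):
    im=cv2.resize(cv2.imread(f'pics/{c}1.png')[y:y+150,x:x+190],None,fx=4,fy=4,interpolation=cv2.INTER_CUBIC)
    for z,col in ((83.3,(0,0,255)),(103,(0,255,0)),(145,(255,0,255))):
        q=[(proj(c,crib(36+a,111+b,z))-[x,y]+.5)*4 for a,b in((-16,-13.5),(16,-13.5),(16,13.5),(-16,13.5))]
        cv2.polylines(im,[np.int32(q)],True,col,1)
    cv2.imwrite(f'pics/{c}1o.png',im)
E
```

```text
(no output)
```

View pics/side1o.png

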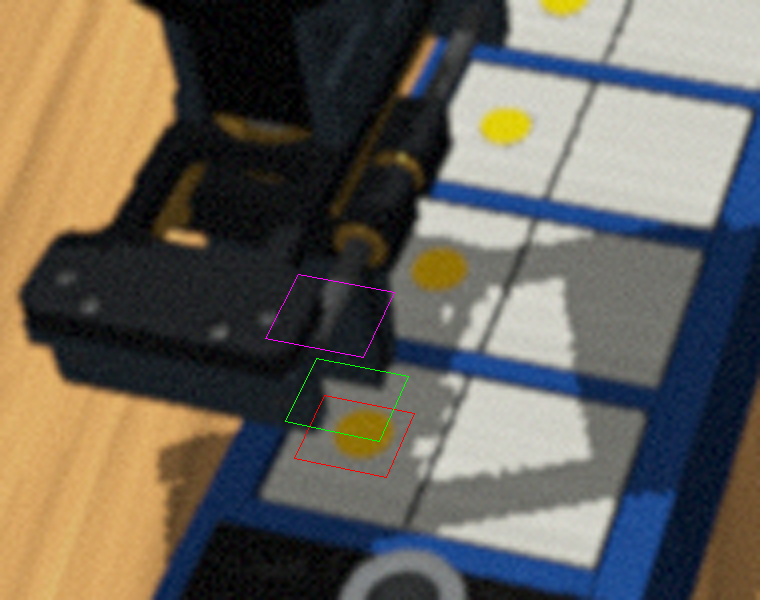

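View pics/scene1o.png

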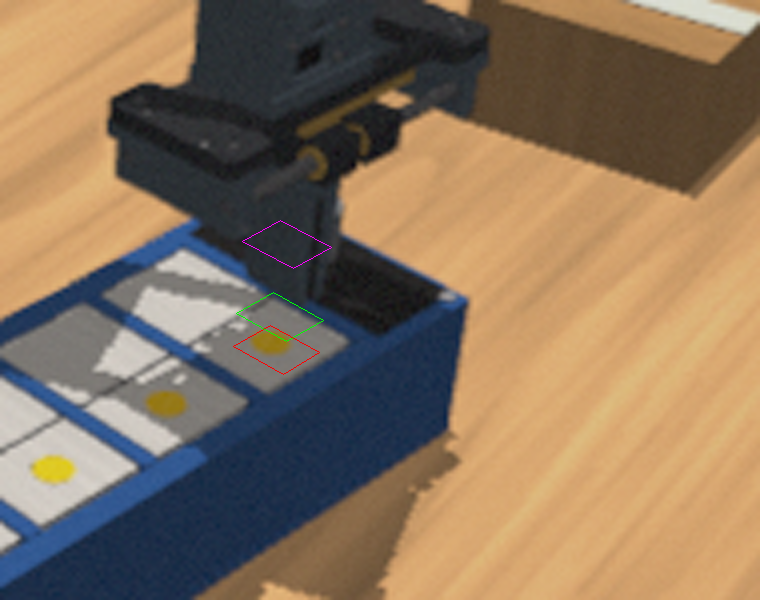

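```bash
python3 - <<'E'
from h import *
from scipy.optimize import least_squares
ob=[('scene',(16,-13.5),(300+312/4-.5,110+302/4-.5)),('side',(-16,13.5),(90+387/4-.5,190+385/4-.5)),('scene',(-16,-13.5),(300+250/4,110+285/4))]
for k in (3,2):
  f=lambda p:np.concatenate([proj(c,crib(p[0]+a[0],p[1]+a[1],p[2]))-u for c,a,u in ob[:k]])
  r=least_squares(f,[36,111,100]); print(r.x,r.fun)
s=env.state();print(s['qpos'],s['ee_pos'])
print(env.camera_params('wrist'))
snap('wrist','wrist1.png')
E
```

```text
[ 37.74412821 109.56188292 125.95068445] [-5.17707452  0.76686815 -5.03538096  1.71453372 -2.8418095  -2.39629682]
[ 35.25207011 110.37504408 128.73476934] [-5.77320242 -1.16246568 -3.65544771  1.20496412]
[ 1.47105437e+01  3.04965342e+01  8.37756010e+01  4.50436910e-03
  6.57055501e+01 -6.56611136e+01] [645.35160781 181.34782991 100.37929472]
{'fx': 358.9069146859051, 'fy': 358.9069146859051, 'cx': 275.6273032270714, 'cy': 212.13045615344816, 'xyz': array([574.6138928 , 193.15810948, 289.77906104]), 'orientation': array([ 1.65216199e+02, -1.48064813e-02,  8.04504334e+01])}
```

View pics/wrist1.png

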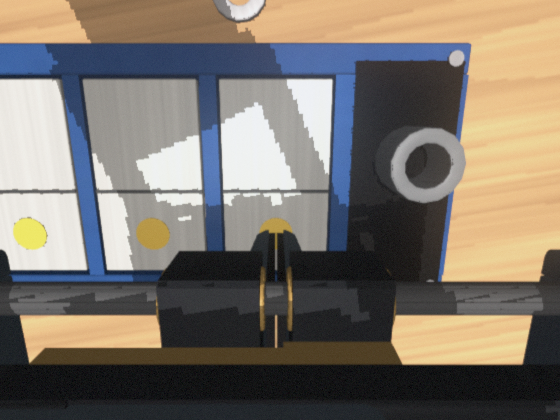

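```bash
python3 - <<'E'
from h import *
for z in (83,95,105,115,125,135,145): print(z,proj('wrist',crib(36,111,z)),proj('wrist',crib(20,111,z)),proj('scene',crib(36,111,z)),proj('side',crib(36,111,z)))
for c in ('wrist',): print(proj(c,crib(32,111,85)),proj(c,crib(32,37,85)))
E
```

```text
83 [275.50865164 239.36572336] [275.53339695 213.95577194] [368.68240094 197.07487289] [178.27392693 298.6153475 ]
95 [275.50744057 246.21423667] [275.53357907 219.48666083] [369.16904966 192.10179391] [177.13493695 293.03166556]
105 [275.50632234 252.53773534] [275.53374757 224.60408393] [369.57978086 187.90451846] [176.1651978  288.27770362]
115 [275.50508864 259.51418065] [275.53393386 230.26169416] [369.99531916 183.65811914] [175.17615282 283.42909854]
125 [275.50372062 267.25021028] [275.53414092 236.54978934] [370.41574945 179.36172848] [174.1672197  278.48299563]
135 [275.50219508 275.87701994] [275.5343724  243.57998044] [370.84115861 175.01445846] [173.13779247 273.43642424]
145 [275.50048314 285.55786466] [275.53463292 251.49187418] [371.27163563 170.61539989] [172.08724028 268.28629178]
[275.51461181 234.1420949 ] [152.11436474 234.03402672]
```

All three cameras show the fingertips about 20–40 mm above where `nose_length` puts them. The force also reads zero, so nothing is touching. I'll keep descending in small steps and check the force at each one.

>>> jog_arm(
  deltas=[
    [[0, 0, 0.002, 0, 0], [0, 0, 0.004, 0, 0], [0, 0, 0.006, 0, 0], [0, 0, 0.008, 0, 0], [0, 0, 0.01, 0, 0], [0, 0, 0.01, 0, 0]],
  ],
)

```text
time_s: 3.48
ee_pos: [644.9, 181.2, 89.5]
ee_rot: [-180.0, -0.1, 170.4]
force: [-1.0, -0.4, -0.5]
gripper_width: 0.7
```

```bash
python3 - <<'E'
from h import *
s=env.state(); print(s['ee_pos'],s['force'],s['time_s'])
for c,(x,y) in (('side',(90,190)),('scene',(300,110))):
    im=snap(c,c+'2.png')
    cv2.imwrite(f'pics/{c}2z.png',cv2.resize(im[y:y+150,x:x+190,::-1],None,fx=4,fy=4,interpolation=cv2.INTER_CUBIC))
E
```

```text
[644.86288909 181.24070717  89.46734771] [-1.01418125 -0.44789657 -0.50147884] 3.4833
```

View pics/scene2z.png

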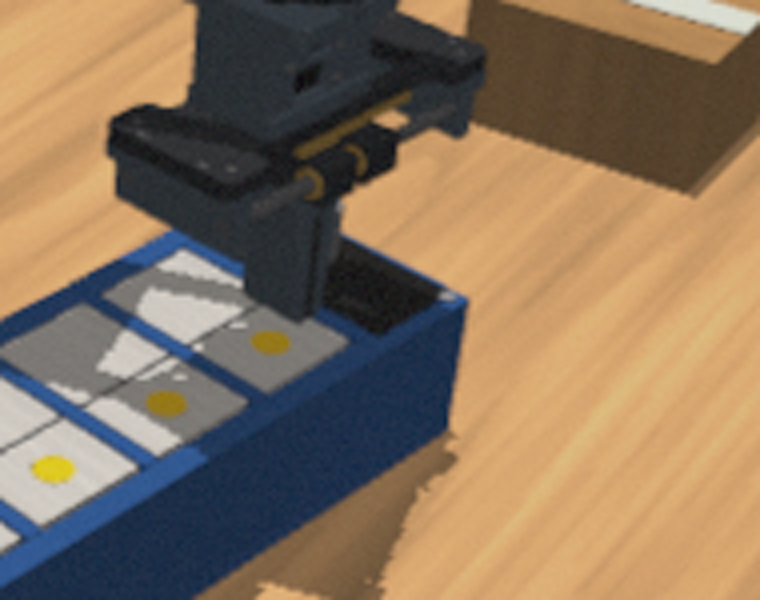

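>>> jog_arm(
  deltas=[
    [[0, 0, 0.004, 0, 0], [0, 0, 0.008, 0, 0], [0, 0, 0.011, 0, 0], [0, 0, 0.013, 0, 0], [0, 0, 0.015, 0, 0], [0, 0, 0.017, 0, 0], [0, 0, 0.018, 0, 0], [0, 0, 0.018, 0, 0]],
  ],
)

```text
time_s: 4.25
ee_pos: [645.1, 181.3, 71.9]
ee_rot: [-180.0, -0.0, 170.4]
force: [-0.3, 1.1, 0.3]
gripper_width: 0.3
```

```bash
python3 - <<'E'
from h import *
s=env.state(); print(s['ee_pos'],s['force'],s['time_s'])
for c,(x,y) in (('side',(90,190)),('scene',(300,110))):
    im=snap(c,c+'3.png')
    cv2.imwrite(f'pics/{c}3z.png',cv2.resize(im[y:y+150,x:x+190,::-1],None,fx=4,fy=4,interpolation=cv2.INTER_CUBIC))
E
```

```text
[645.11294016 181.28300325  71.86276128] [-0.33730035  1.13128325  0.31808274] 4.25
```

View pics/scene3z.png

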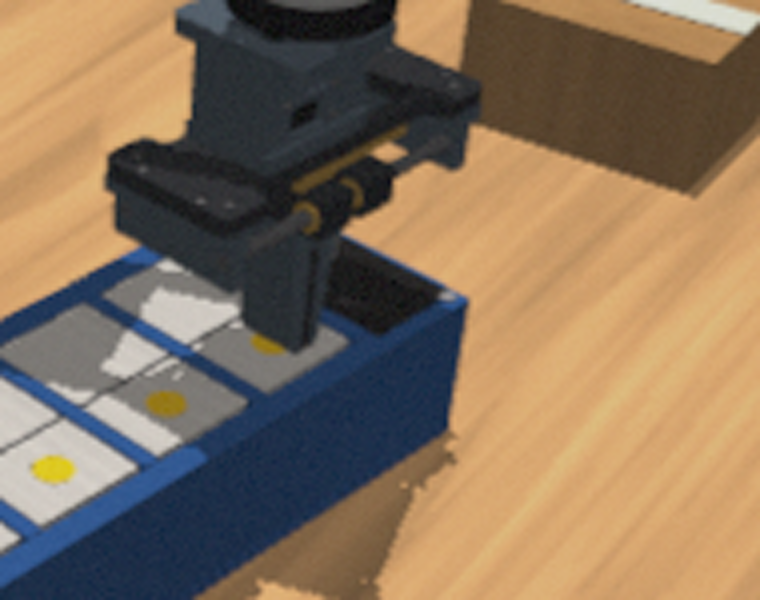

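View pics/side3z.png

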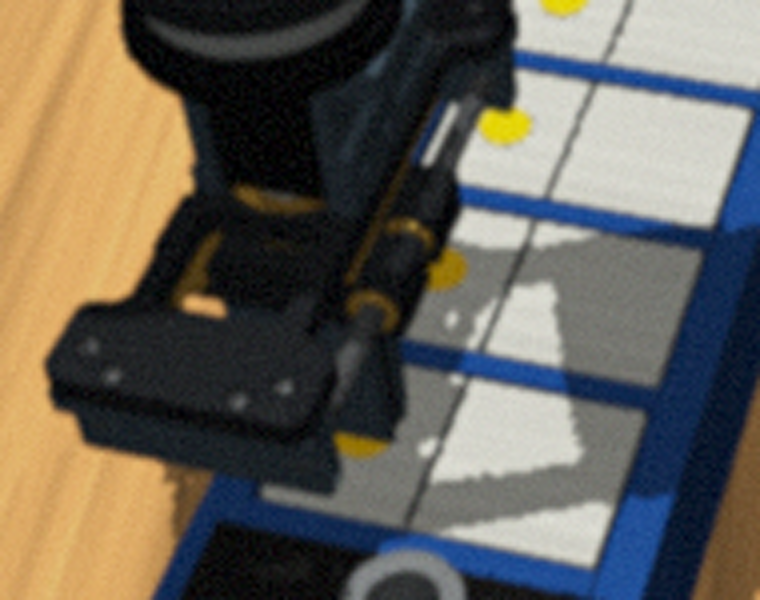

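>>> jog_arm(
  deltas=[
    [[0, 0, 0.004, 0, 0], [0, 0, 0.006, 0, 0], [0, 0, 0.008, 0, 0], [0, 0, 0.009, 0, 0], [0, 0, 0.01, 0, 0], [0, 0, 0.01, 0, 0]],
  ],
)

```text
time_s: 4.85
ee_pos: [645.3, 181.3, 65.2]
ee_rot: [180.0, 0.1, 170.4]
force: [-3.9, -1.7, 14.0]
gripper_width: 0.5
```

>>> jog_arm(
  deltas=[
    [[0, 0, 0.001, 0, 0], [0, 0, 0.002, 0, 0], [0, 0, 0.002, 0, 0]],
  ],
)

```text
time_s: 5.1
ee_pos: [645.3, 181.3, 65.1]
ee_rot: [179.9, 0.1, 170.4]
force: [-7.4, -1.8, 21.2]
gripper_width: 0.4
```

>>> jog_arm(
  deltas=[
    [[0, 0, 0.001, 0, 0], [0, 0, 0.002, 0, 0], [0, 0, 0.002, 0, 0]],
  ],
)

```text
time_s: 5.35
ee_pos: [645.4, 181.3, 65.0]
ee_rot: [179.9, 0.2, 170.4]
force: [-9.2, -2.6, 31.4]
gripper_width: 0.4
```

```bash
python3 - <<'E'
from h import *
for c,(x,y) in (('side',(90,190)),('scene',(300,110))):
    im=snap(c,c+'4.png')
    cv2.imwrite(f'pics/{c}4z.png',cv2.resize(im[y:y+150,x:x+190,::-1],None,fx=4,fy=4,interpolation=cv2.INTER_CUBIC))
E
```

```text
(no output)
```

View pics/scene4z.png

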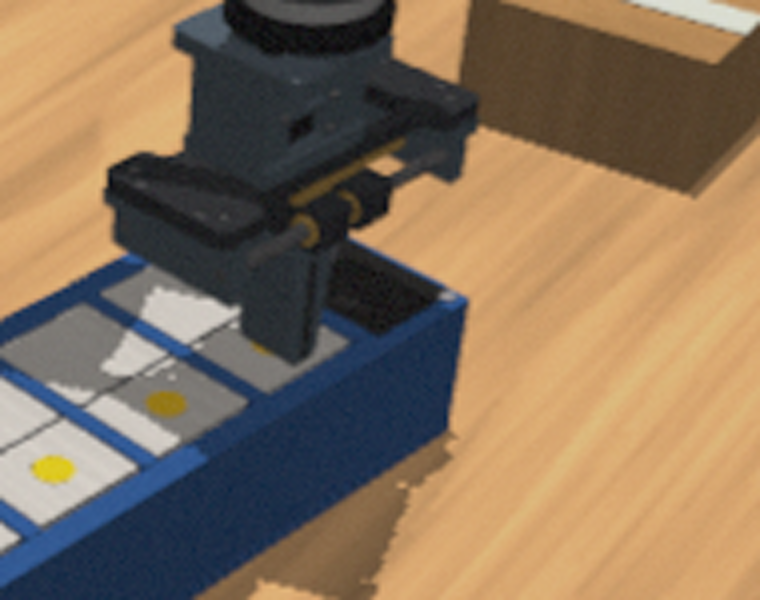

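View pics/side4z.png

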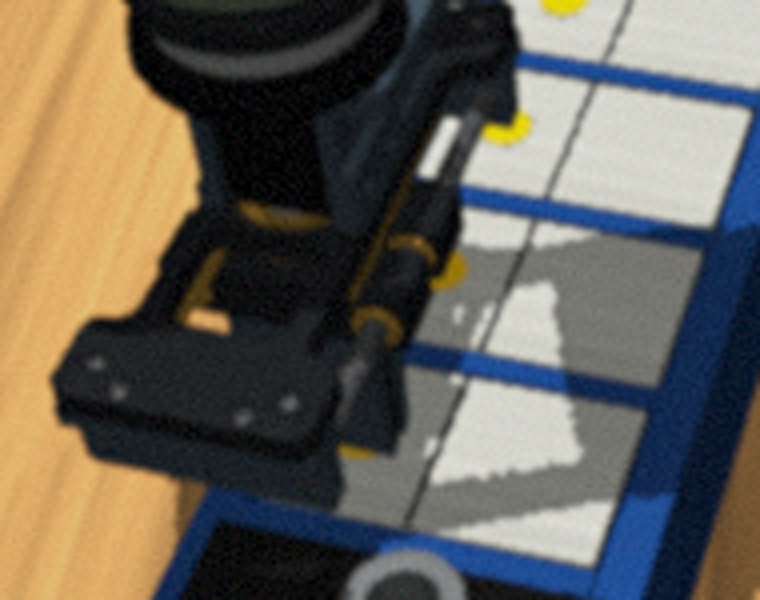

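```bash
python3 - <<'E'
from h import *
for z in (85,100,115,130,150): print(z,proj('side',crib(-2,200,z)),proj('side',crib(74,200,z)),proj('scene',crib(74,22,z)),proj('scene',crib(-2,22,z)))
print(proj('scene',crib(36,111-5,85)),proj('scene',crib(52,111-5,85)),proj('scene',crib(20,111-5,85)))
E
```

```text
85 [180.83101154 362.06632081] [122.22751183 348.74166812] [352.07700624 224.16328593] [322.95955483 205.99128779]
100 [179.2901432  355.34100157] [119.78225792 341.93648514] [352.57614381 217.73231201] [323.17649544 199.6975722 ]
115 [177.69829935 348.39319308] [117.25773107 334.91068425] [353.08468149 211.18022541] [323.39733004 193.29088724]
130 [176.05290784 341.21166897] [114.65001284 327.65336032] [353.60288736 204.50357231] [323.62216441 186.76816373]
150 [173.77097906 331.25189553] [111.03637932 317.59655715] [354.30935057 195.40137937] [323.92835557 177.88517918]
[367.06249033 197.25279152] [373.27684094 200.78284577] [360.96525882 193.78926663]
```

View pics/side4.png

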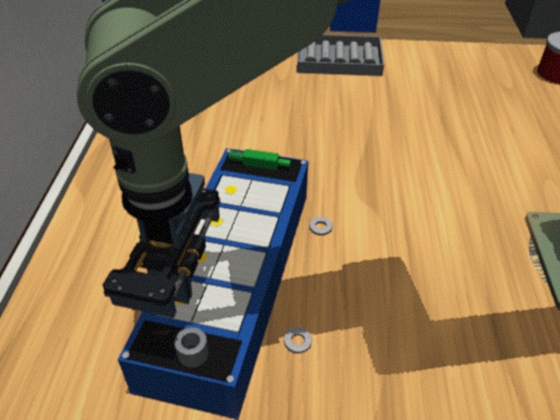

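Hatch 1 is solid: 31 N and no movement. The tips are about 10 mm thick in y when closed, and they touch z=85 at a TCP height of about 65. Next is hatch 2.

>>> jog_arm(
  deltas=[
    [[0, 0, -0.01, 0, 0], [0, 0, -0.02, 0, 0], [0, -0.02, -0.02, 0, 0], [0, -0.045, -0.02, 0, 0], [0, -0.065, -0.02, 0, 0], [0, -0.074, -0.02, 0, 0], [0, -0.074, -0.016, 0, 0], [0, -0.074, -0.011, 0, 0], [0, -0.074, -0.008, 0, 0], [0, -0.074, -0.006, 0, 0], [0, -0.074, -0.004, 0, 0], [0, -0.074, -0.003, 0, 0], [0, -0.074, -0.003, 0, 0]],
  ],
)

```text
time_s: 6.53
ee_pos: [633.2, 109.1, 61.2]
ee_rot: [180.0, 0.0, 170.4]
force: [-0.6, 0.9, 3.0]
gripper_width: 0.5
```

Hatch 2 gave way at 3 N, so it is the loose one. I'll press it down further.

>>> jog_arm(
  deltas=[
    [[0, 0, 0.002, 0, 0], [0, 0, 0.004, 0, 0], [0, 0, 0.006, 0, 0], [0, 0, 0.008, 0, 0], [0, 0, 0.01, 0, 0], [0, 0, 0.012, 0, 0], [0, 0, 0.014, 0, 0], [0, 0, 0.015, 0, 0], [0, 0, 0.015, 0, 0]],
  ],
)

```text
time_s: 7.28
ee_pos: [632.7, 108.2, 45.6]
ee_rot: [-180.0, -0.0, 170.4]
force: [2.0, 0.8, 1.5]
gripper_width: 0.5
```

```bash
python3 - <<'E'
from h import *
for c in ('side','scene'): snap(c,c+'5.png')
E
```

```text
(no output)
```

View pics/side5.png

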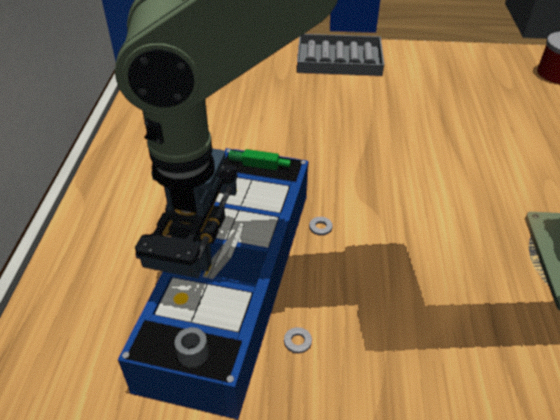

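View pics/scene5.png

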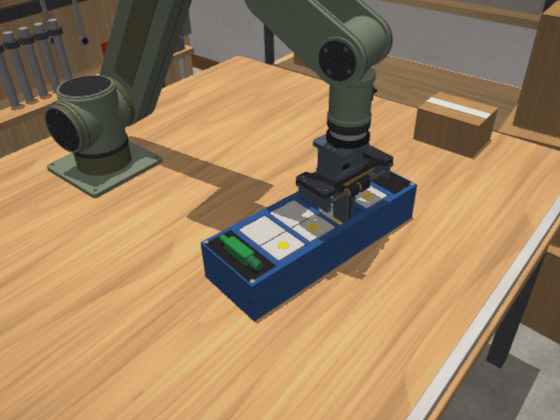

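Hatch 2 is tilted to roughly 1 rad, with its raised edge near (238,228) in the side view. Next I'll lift clear, cross over to the robot side and come down in front of the raised end.

>>> jog_arm(
  deltas=[
    [[0, 0, -0.005, 0, 0], [0, 0, -0.015, 0, 0], [0, 0, -0.03, 0, 0], [0, 0, -0.05, 0, 0], [0, 0, -0.07, 0, 0], [0, 0, -0.09, 0, 0], [0, 0, -0.1, 0, 0], [0, 0, -0.105, 0, 0], [0, 0, -0.105, 0, 0], [0.015, 0, -0.105, 0, 0], [0.04, 0, -0.105, 0, 0], [0.065, 0, -0.105, 0, 0], [0.09, 0, -0.105, 0, 0], [0.107, 0, -0.105, 0, 0], [0.112, 0, -0.105, 0, 0], [0.112, 0, -0.105, 0, 0]],
  ],
)

```text
time_s: 8.72
ee_pos: [521.0, 127.1, 150.5]
ee_rot: [-180.0, -0.1, 170.4]
force: [0.1, -0.2, -0.0]
gripper_width: 0.6
```

```bash
python3 - <<'E'
from h import *
for c in ('side',): 
    snap(c,c+'6.png')
im=cv2.imread('pics/side6.png')
for th in (.6,.8,1.,1.2): 
    q=[proj('side',crib(6-62*np.cos(th)-0,37+b,82+62*np.sin(th))) for b in (-31,31)]; print(th,np.round(q))
E
```

```text
0.6 [[258. 236.]
 [245. 269.]]
0.8 [[252. 230.]
 [239. 263.]]
1.0 [[245. 225.]
 [232. 258.]]
1.2 [[237. 221.]
 [223. 254.]]
```

View pics/side6.png

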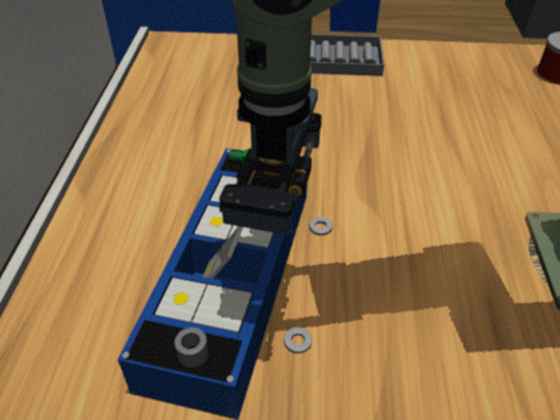

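Hatch 2 has stayed at about 1.15 rad. I'll come down in front of it and push it up and away.

>>> jog_arm(
  deltas=[
    [[0, 0, 0.015, 0, 0], [0, 0, 0.035, 0, 0], [0, 0, 0.05, 0, 0], [0, 0, 0.055, 0, 0], [0, 0, 0.055, 0, 0], [-0.015, 0, 0.055, 0, 0], [-0.028, 0, 0.055, 0, 0], [-0.035, 0, 0.055, 0, 0], [-0.039, 0, 0.055, 0, 0], [-0.043, 0, 0.055, 0, 0], [-0.047, 0, 0.055, 0, 0], [-0.05, 0, 0.055, 0, 0], [-0.053, 0, 0.055, 0, 0], [-0.056, 0, 0.055, 0, 0], [-0.058, 0, 0.055, 0, 0], [-0.06, 0, 0.055, 0, 0], [-0.061, 0, 0.055, 0, 0], [-0.062, 0, 0.055, 0, 0], [-0.062, 0, 0.055, 0, 0]],
  ],
)

```text
time_s: 10.35
ee_pos: [583.6, 116.7, 96.1]
ee_rot: [180.0, -0.0, 170.4]
force: [0.2, -0.1, 0.7]
gripper_width: 0.5
```

```bash
python3 - <<'E'
from h import *
snap('side','side7.png');snap('scene','scene7.png')
print(env.state()['force'])
E
```

```text
[0.39810988 0.26892101 0.31421764]
```

View pics/side7.png

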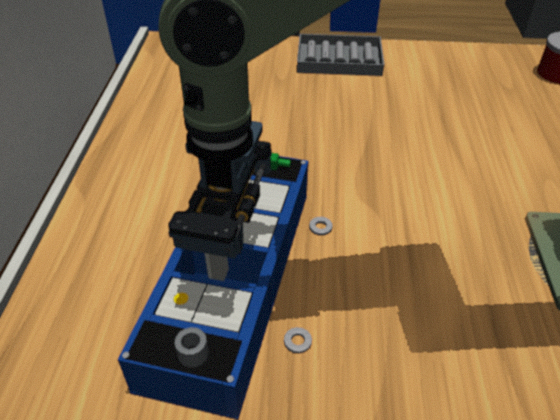

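View pics/scene7.png

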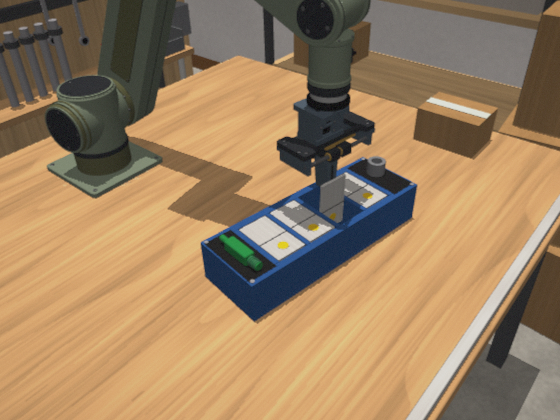

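Hatch 2 now stands nearly upright. I'll press it on to the stop in small steps.

>>> jog_arm(
  deltas=[
    [[-0.001, 0, 0, 0, 0], [-0.002, 0, 0, 0, 0], [-0.003, 0, 0, 0, 0], [-0.003, 0, 0, 0, 0]],
  ],
)

```text
time_s: 10.78
ee_pos: [584.2, 116.6, 96.2]
ee_rot: [-180.0, -0.3, 170.3]
force: [-6.8, 1.9, 4.9]
gripper_width: 0.3
```

>>> jog_arm(
  deltas=[
    [[-0.001, 0, 0, 0, 0], [-0.002, 0, 0, 0, 0], [-0.002, 0, 0, 0, 0]],
  ],
)

```text
time_s: 11.03
ee_pos: [584.2, 116.6, 96.2]
ee_rot: [-180.0, -0.5, 170.3]
force: [-10.8, 2.7, 6.8]
gripper_width: 0.6
```

It's at the stop: the force reads 11 N and nothing moves. Backing off.

>>> jog_arm(
  deltas=[
    [[0.003, 0, 0, 0, 0], [0.008, 0, 0, 0, 0], [0.02, 0, 0, 0, 0], [0.04, 0, 0, 0, 0], [0.06, 0, -0.01, 0, 0], [0.08, 0, -0.04, 0, 0], [0.1, 0, -0.08, 0, 0], [0.13, 0, -0.11, 0, 0], [0.16, 0, -0.13, 0, 0], [0.18, 0, -0.14, 0, 0], [0.18, 0, -0.14, 0, 0], [0.18, 0, -0.14, 0, 0]],
  ],
)

```text
time_s: 12.03
ee_pos: [411.5, 146.1, 237.0]
ee_rot: [179.9, 0.2, 170.4]
force: [0.7, -0.1, -0.8]
gripper_width: 0.5
```

```bash
python3 - <<'E'
from h import *
s=env.state(); print(s['force'],s['qvel'])
snap('side','side8.png');snap('scene','scene8.png')
for c in('side','scene'):
  for th in (1.2,1.35,1.45,1.6):
    print(c,th,[np.round(proj(c,crib(6-62*np.cos(th)+a*np.sin(th),37+b,82+62*np.sin(th)+a*np.cos(th)))).tolist() for a,b in ((3,-31),(3,31),(-3,31))])
E
```

```text
[ 0.67998279 -0.08612263 -0.79712486] [-0.91075677  2.91155563  0.04540401 -0.08421095 -0.35937737 -0.07992086]
side 1.2 [[235.0, 220.0], [221.0, 253.0], [225.0, 255.0]]
side 1.35 [[229.0, 217.0], [214.0, 250.0], [219.0, 252.0]]
side 1.45 [[224.0, 216.0], [210.0, 249.0], [214.0, 250.0]]
side 1.6 [[218.0, 215.0], [203.0, 248.0], [207.0, 248.0]]
scene 1.2 [[313.0, 183.0], [337.0, 170.0], [334.0, 170.0]]
scene 1.35 [[317.0, 184.0], [340.0, 171.0], [338.0, 171.0]]
scene 1.45 [[319.0, 185.0], [342.0, 172.0], [340.0, 171.0]]
scene 1.6 [[323.0, 187.0], [346.0, 174.0], [344.0, 173.0]]
```

View pics/side8.png

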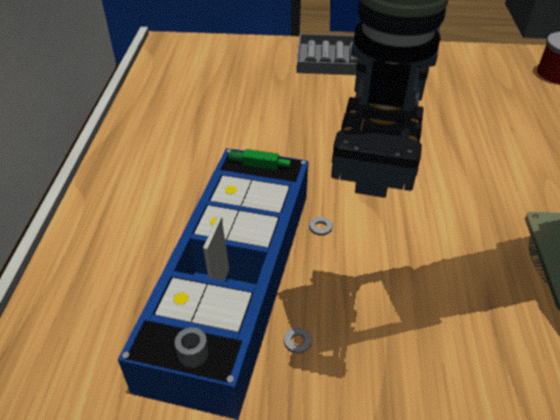

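View pics/scene8.png

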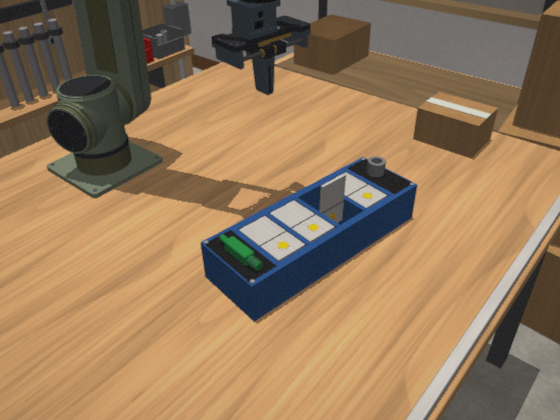

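The edge of hatch 2 runs (222,219)–(206,248) in the side view and (321,188)–(345,175) in the scene view. Both match about 1.5–1.6 rad. The other hatches are flush, the bystanders haven't moved and the arm is clear.

>>> jog_arm(
  deltas=[
    [[0, 0, 0, 0, 0], [0, 0, 0, 0, 0], [0, 0, 0, 0, 0]],
  ],
)

```text
time_s: 12.38
ee_pos: [411.5, 145.8, 235.2]
ee_rot: [-180.0, -0.1, 170.3]
force: [0.2, -0.6, 0.6]
gripper_width: 0.1
```

```bash
python3 - <<'E'
from h import *
print(env.job_done(), env.state()['time_s'])
E
```

```text
the job is handed in; nothing more can be done
the job is handed in; nothing more can be done
```

Hatch 2 was the loose one and now stands open against its stop; I handed the job in at about 12.4 s, and no verdict is reported.

- **Finding it:** Hatch 1 held firm at 31 N. Hatch 2 gave way at about 3 N, so I did not press hatches 3 and 4.
- **Opening it:** I pressed hatch 2 to about 1.15 rad. I then pushed its raised near end from the robot's side until it stopped moving, at about 11 N, and backed the arm away.
- **Last checks:** Both the side and scene pictures put hatch 2 at about 1.5–1.6 rad. The other three hatches look flush, and the bushing, gauge and washers look unmoved. The arm is clear, with no significant force on the wrist.
- **A disagreement:** The fingertips touched the hatch with the TCP reading about 65 mm, not the 102 mm that `nose_length` = 17 mm predicts. The cameras had shown the tips higher than that prediction, so I went by the pictures and the force readings.

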